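Put the schematic tablet up on its fold-out stand

TASK

Set up the schematic tablet for the technician at the far side of the bench: first lay the white remote control from the folded stand in the blue tray, then swing the stand's prop up and over past its top until it stays open against its stop by itself. Only then draw the tablet out of the slanted charging rack and stand it gently on the stand, bottom edge behind the two orange lips, centred and square, its back leaning on the prop and its screen facing the stand's front (the side with the lips). Do not drop the remote or the tablet, and leave the tin, the bottle and the screwdriver where they are.

Things in the scene. Friction and masses are not known exactly. Their poses are not given: they have to be found in the camera images.
- stand: Tablet stand fixed on the bench: black steel base plate, x -105 to +30 mm, 180 mm wide (y), top 12 mm above the bench. Origin on the bench, z up, +x points to its front (lip side, roughly away from the robot), which the screen must face. Two lugs at x -50, y +-58 mm, 49 mm high, carry the prop's hinge. The tablet's bottom edge belongs on the plate between hinge and lips.
- lips (a point): midway between the stand's two orange lips, at their top rear edge (stand x +6, z 30 mm); each lip is 12 mm thick (x +6 to +18), y from 57 to 87 mm either side
- seat (a point): where the centre of the tablet's bottom edge face belongs (stand x -5, y 0, z 15 mm); standing there with its back on the open prop, the tablet leans back towards stand -x by about 30 degrees (0.50 to 0.60 rad) from vertical and its centre is near stand x -56, z 101 mm
- prop_bar (a point): middle of the prop's orange round cross bar, 12 mm diameter, 90 mm long along the stand's y, 100 mm from the hinge line. Folded it lies level, 45 mm above the bench at stand x +50 mm, 20 mm beyond the base plate's front edge, with only the bench below. Two 10 mm aluminium arms (y +-45 mm) join its ends to the hinge; between them is open space.
- prop (a joint): angle of the prop (rad): 0 folded flat (arms towards stand +x), pi/2 straight up, 2.0 open on its stop, leaning to stand -x. Bar at hinge + 100 mm x (cos q along stand x, sin q up). It weighs 0.25 kg and swings almost freely: let go before pi/2 it falls back flat, past pi/2 it falls on to its stop and stays.
- rack: grey slanted charging rack fixed on the bench, 172 mm wide (y), black foot plate; origin on the bench, z up. Its slot leans back towards its -x by 0.6 rad from vertical: up the slope from the tablet's bottom edge the back plate is 100 mm, the front wall 30, the side cheeks 50 mm; the slot is 18 mm thick, 158 wide. Rack and tray may stand on either side of the stand.
- tablet_center (a point): centre of the tablet: black plate with orange corners, 14 mm thick (own x, screen on +x), 150 mm wide (own y), 200 mm tall (own z, +z to the top edge), 0.35 to 0.52 kg. It starts in the rack's slot, leaning back 0.6 rad, screen to the front, its upper 100 mm free on both faces; it must be lifted out along the slope.
- prop_hinge (a point): centre of the prop's hinge line, fixed to the stand at x -50, y 0, z 45 mm; the hinge line runs along the stand's y
- tablet: the same tablet; origin at the centre of its bottom edge face, 100 mm along its own -z from its centre
- remote_center (a point): centre of the white remote control: a flat bar 40 mm wide (own x), 160 mm long (own y), 20 mm thick (own z up), 0.09 to 0.18 kg. It starts lying flat across the two arms of the folded prop, underside 50 mm above the bench.
- remote: the same remote; origin at the centre of its underside
- tray: blue open tray fixed on the bench, 130 mm (x) by 230 mm (y) outside, 30 mm high, walls 4 mm, floor about 4 mm; origin on the bench under its centre
- tin: bystander: small open steel tin, 68 mm across, 35 mm high, between robot and stand; origin at its underside
- flux: bystander: amber bottle, 48 mm across, 110 mm high; origin at its underside
- driver: bystander: screwdriver with red handle, 170 mm long, lying on the bench
Mind the look-alikes: they are no part of the job. Leave any brown look-alike of the tablet alone.

How it is judged:
By the outcome, as a careful person would: the job done as asked, in the order asked, and still so for the second after the job is handed in, with the robot touching nothing.
It also fails if it takes over 72 s, if anything falls off the work surface, if the arm or the gripper's body presses on something with over 40 N, if the wrist force passes 120 N, or if a joint passes its speed limit or range.

ROBOT

A 6-joint arm with a two-finger parallel gripper is mounted at the origin on the work surface. World frame = base frame: x ahead of the robot, y to its left, z up, the work surface at z = 0. Lengths are in m, angles in rad, forces in N, time in s.
With the tool pointing down it reaches from about 0.3 to 0.875 m from the base axis. Payload 6.4 kg.
Tool frame: the origin (TCP) lies where the fingers leave the gripper's body, on its centre line; the fingertips stand 73 mm ahead of it and the grasp point (between the pads) lies 54 mm ahead of it; z points along the fingers, y is the line along which they close (so a half turn about z gives the same grasp; the last joint's range is limited). The gripper opens to 85 mm and grips with 20 to 120 N. Pads are 22 mm wide; open, the fingers measure 114 mm over their backs; the gripper's body (76 mm by 85 mm) begins 54 mm behind the grasp point. The pads swing forward as they close: fully open they stand 13 mm farther back than shut.
Start: joints at [0.964, 0.181, 1.607, -0, 1.354, -0.206], TCP at [0.224, 0.529, 0.304] pointing down, gripper open.
Joint ranges: [-2.99, 2.99], [-0.89, 2.07], [0.3, 2.58], [-1.14, 4.28], [0, 2.63], [-3.12, 3.12]. Speed limits (rad/s): [2.57, 2.57, 3.01, 3.14, 3.14, 3.14].

INTERFACE

Orientations are given as a unit quaternion [w, x, y, z].
In Python, from bench import ctrl gives the robot as it stands.
- The arm moves only by the tool carry_out, never from a script. Its argument "steps" is one flat list of numbers, 7 for each row, row after row: the shift along the tool's x, y, z in m, then the turn, a rotation vector about the tool's x, y, z in rad, then the opening, from 0 (shut) to 1 (fully open). In form: [dx, dy, dz, wx, wy, wz, claw, dx, dy, dz, wx, wy, wz, claw, ...]. A call has 1 to 20 rows; each row is the pose to reach, as a shift and turn from the pose commanded when the call began, along the tool's axes at that moment; what a row does not reach only later rows make up. A row lasts 1/10 s, in which the tool goes at most 50 mm and 8.59 degrees, less where a joint would pass 70% of its speed; a pose out of reach is approached as far as the arm can. A call with a gripper value outside its range is refused whole. The fingers move at their own pace and stop on an object; the grip force is fixed at half the most. Time passes only in rows, so rows that repeat a pose let the fingers close. It gives the time, the measured TCP pose, the force, the opening and the grip force at its end, in the units of the state.
- ctrl.get_obs(): the state, without advancing time (a new reading comes with each control period).
- ctrl.camera(name): name is "scene" or "top"; returns the picture (480x640x3 uint8, red, green, blue); there is no depth.
- ctrl.camera_params(name): a dict with "vertical_fov" (degrees; the focal length in pixels is half the picture's height over the tangent of half this angle, whatever the lens; pixels are square), "cx", "cy" (the principal point, pixels), "cam_to_world" (4x4, takes a point from camera to world coordinates). Camera axes: x right, y down, z forward; pixel columns grow to the right and rows downward; lengths in m; the calibration is good to about 2 mm. A picture is of the moment at which its call begins. camera_params takes no time and is no camera call.
- ctrl.hand_in(): hands the job in; it is judged then, once.
The state is a dict: "time_s": time; "q": joint angles; "dq": joint speeds; "joint_efforts": joint torques, N m; "eef_pos": TCP position; "eef_rot": TCP orientation; "wrist_force": force on the tool from outside, world axes, zero at the start; "torque": the same for the moment, N m; "opening": opening from 0.0 (shut) to 1.0 (fully open); "grasp_force": force on a finger pad.
Only numpy, scipy, OpenCV 4.12 (cv2) and the standard library are available. Lean on these libraries where they do the work, as an engineer would, in place of code of your own. Each camera call takes 0.05 s, during which the arm holds its last target. There are 200 camera calls.

## Working session

There is one attempt and no reset: what is moved stays moved. The work goes in short steps, Python scripts to look and compute and a tool call to move; the robot and the scene stay as the last step left them, time stands still between calls to the robot, and variables do not carry over. Pictures are saved under pics/ and viewed, at most 14 in all, crops included, and the job is handed in when it is done.

Besides the shell and the picture viewer there is one more tool, called as name(argument=value, ...) on one line, values as JSON. carry_out: Moves the arm, as the interface text tells. Its arguments: {"type":"object","properties":{"steps":{"type":"array"}},"required":["steps"]}

```bash
mkdir -p pics; ls; python3 - <<'E'
from bench import ctrl
import cv2,numpy as np
for n in("scene","top"):
    im=ctrl.camera(n); cv2.imwrite(f"pics/{n}0.png",im[:,:,::-1]); p=ctrl.camera_params(n); print(n,p["vertical_fov"],p["cx"],p["cy"],np.round(p["cam_to_world"],3).tolist())
print(ctrl.get_obs())
E
```

```text
pics
scene 43.34698216209453 314.5583391357866 231.22648878520067 [[-0.407, 0.754, -0.515, 1.079], [0.913, 0.335, -0.232, 0.361], [-0.003, -0.565, -0.825, 1.109], [0.0, 0.0, 0.0, 1.0]]
top 48.23605139344751 317.95605891697727 251.97113105553538 [[-0.011, -0.988, 0.156, 0.3], [-1.0, 0.009, -0.016, 0.103], [0.015, -0.156, -0.988, 1.29], [0.0, 0.0, 0.0, 1.0]]
{'time_s': 0.1, 'q': array([ 9.63708133e-01,  1.81469426e-01,  1.60791521e+00,  1.51109618e-05,
        1.35384432e+00, -2.06287382e-01]), 'dq': array([-0.0017556 , -0.00300737, -0.00222867,  0.00070742, -0.00022331,
        0.0010787 ]), 'joint_efforts': array([ 8.94434306e-04, -4.45880842e+01, -3.52239740e+01, -2.36973319e-04,
        4.12091904e-03, -2.33071052e-05]), 'eef_pos': array([0.22408204, 0.52910865, 0.30306918]), 'eef_rot': array([-3.30412161e-04,  1.99063272e-01,  9.79986298e-01, -7.48504251e-04]), 'wrist_force': array([ 1.00534432, -0.57395599, -0.37550486]), 'torque': array([-0.01190774,  0.00637395, -0.02272015]), 'grasp_force': 0.0, 'opening': 0.9998628437440727}
```

View pics/scene0.png

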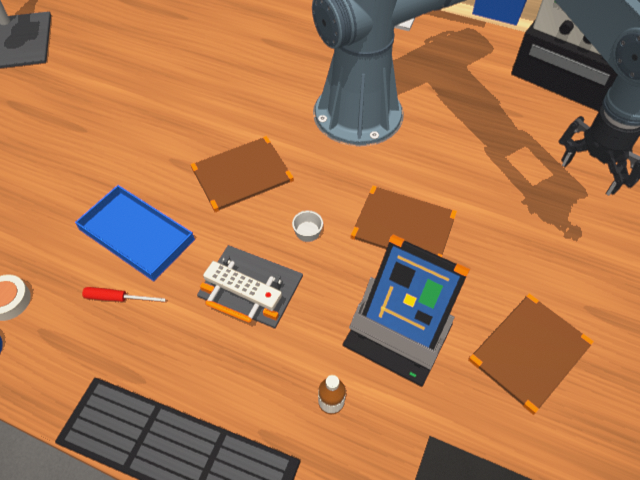

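View pics/top0.png

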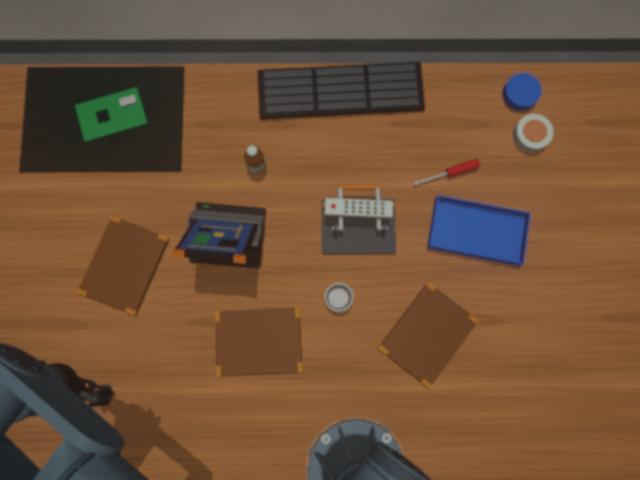

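The scene view shows the remote at (242,285) on the stand, the tray at (135,232), the rack with the tablet at (405,310), the tin at (308,226), the bottle at (332,394) and the driver at (125,295). Top view: remote (358,207), stand plate (358,228), tray (479,231), rack (228,235).
Tablet candidates in the scene view are the one in the rack (405,310) and three brown plates at (243,172), (405,220) and (530,350). Only the one in the rack is black with a screen and leans in the slot, so it's the tablet. I'll confirm that in an enlarged crop and measure.

```bash
cat > h.py <<'E'
import cv2,numpy as np
from bench import ctrl
from scipy.spatial.transform import Rotation as R
def ray(n,uv):
    p=ctrl.camera_params(n);T=np.array(p["cam_to_world"]);f=240/np.tan(np.radians(p["vertical_fov"]/2))
    d=T[:3,:3]@np.array([(uv[0]-p["cx"])/f,(uv[1]-p["cy"])/f,1]);return T[:3,3],d/np.linalg.norm(d)
def onz(n,uv,z):
    o,d=ray(n,uv);return o+d*(z-o[2])/d[2]
def proj(n,P):
    p=ctrl.camera_params(n);T=np.array(p["cam_to_world"]);f=240/np.tan(np.radians(p["vertical_fov"]/2))
    c=T[:3,:3].T@(np.array(P)-T[:3,3]);return np.array([p["cx"]+f*c[0]/c[2],p["cy"]+f*c[1]/c[2]])
def tri(a,b):
    (o1,d1),(o2,d2)=ray("scene",a),ray("top",b)
    s=np.linalg.lstsq(np.c_[d1,-d2],o2-o1,rcond=None)[0];p,q=o1+s[0]*d1,o2+s[1]*d2
    return (p+q)/2,np.linalg.norm(p-q)
def blobs(im,lo,hi,amin=20,close=0):
    m=cv2.inRange(cv2.cvtColor(im,cv2.COLOR_RGB2HSV),lo,hi)
    if close:m=cv2.morphologyEx(m,cv2.MORPH_CLOSE,np.ones((close,close)))
    return [c for c in cv2.findContours(m,0,2)[0] if cv2.contourArea(c)>=amin]
E
python3 - <<'E'
from h import *
S=cv2.imread("pics/scene0.png")[:,:,::-1].copy();T=cv2.imread("pics/top0.png")[:,:,::-1].copy()
for n,im in(("scene",S),("top",T)):
    for nm,lo,hi,a,zz in(("orange",(8,180,150),(20,255,255),6,.045),("blue",(105,150,60),(120,255,255),1500,.03),("white",(0,0,170),(180,50,255),150,.07)):
        for c in blobs(im,lo,hi,a,5 if nm=="white" else 0):
            r=cv2.minAreaRect(c);b=cv2.boxPoints(r)
            if not(150<r[0][0]<600 and 100<r[0][1]<400) and nm!="blue": continue
            print(n,nm,np.round(r[0],1),np.round(r[1],1),"ctr",np.round(onz(n,r[0],zz)[:2],3),"box",np.round([onz(n,x,zz)[:2] for x in b],3).tolist() if nm!="orange" else np.round(b).tolist())
a=cv2.resize(S[230:390,190:350],(400,400),interpolation=2);b=cv2.resize(S[225:385,330:490],(400,400),interpolation=2)
c=cv2.resize(T[180:262,310:402],(400,200)[::1],interpolation=2)[:200];d=cv2.resize(T[190:280,160:280],(400,200),interpolation=2)
cv2.imwrite("pics/crop1.png",np.vstack([np.hstack([a,b]),np.hstack([c,d])])[:,:,::-1])
E
```

```text
scene orange [331.5 395. ] [12. 19.] ctr [0.729 0.235] box [[322.0, 389.0], [341.0, 389.0], [341.0, 401.0], [322.0, 401.0]]
scene orange [475.2 360.3] [13.8  9.2] ctr [0.56  0.453] box [[467.0, 359.0], [473.0, 352.0], [483.0, 361.0], [478.0, 368.0]]
scene orange [586.5 338.7] [14.4  5.5] ctr [0.432 0.634] box [[579.0, 337.0], [582.0, 332.0], [594.0, 341.0], [591.0, 345.0]]
scene orange [269.9 313.4] [14.5  7.3] ctr [0.628 0.061] box [[262.0, 315.0], [264.0, 308.0], [278.0, 312.0], [276.0, 319.0]]
scene orange [227.8 310.9] [49.8  6.5] ctr [ 0.657 -0.017] box [[204.0, 304.0], [206.0, 298.0], [252.0, 318.0], [250.0, 323.0]]
scene orange [532.4 298.3] [13.4  5.3] ctr [0.387 0.521] box [[525.0, 297.0], [529.0, 292.0], [539.0, 300.0], [536.0, 304.0]]
scene orange [206.  287.2] [13.6  7.4] ctr [ 0.628 -0.082] box [[198.0, 288.0], [201.0, 281.0], [214.0, 286.0], [211.0, 293.0]]
scene orange [461.6 269.3] [14.8  8.9] ctr [0.38  0.375] box [[453.0, 270.0], [457.0, 262.0], [470.0, 269.0], [466.0, 277.0]]
scene orange [439.3 254.2] [4.9 2.8] ctr [0.363 0.322] box [[437.0, 254.0], [439.0, 252.0]
[... 2429 characters left out ...]
tr [ 0.414 -0.179] box [[427.0, 284.0], [429.0, 283.0], [434.0, 288.0], [432.0, 289.0]]
top orange [239. 259.] [4. 8.] ctr [0.481 0.268] box [[235.0, 257.0], [243.0, 257.0], [243.0, 261.0], [235.0, 261.0]]
top orange [177.4 253.9] [9.6 5.4] ctr [0.494 0.412] box [[172.0, 256.0], [173.0, 251.0], [183.0, 252.0], [182.0, 257.0]]
top orange [162.3 237.3] [7.5 3.1] ctr [0.534 0.448] box [[158.0, 238.0], [159.0, 235.0], [166.0, 236.0], [166.0, 240.0]]
top orange [358.5 186.5] [ 3. 33.] ctr [ 0.654 -0.017] box [[342.0, 185.0], [375.0, 185.0], [375.0, 188.0], [342.0, 188.0]]
top blue [477.8 231.5] [92.5 47.3] ctr [ 0.545 -0.303] box [[0.511, -0.181], [0.625, -0.207], [0.58, -0.426], [0.467, -0.396]]
```

View pics/crop1.png

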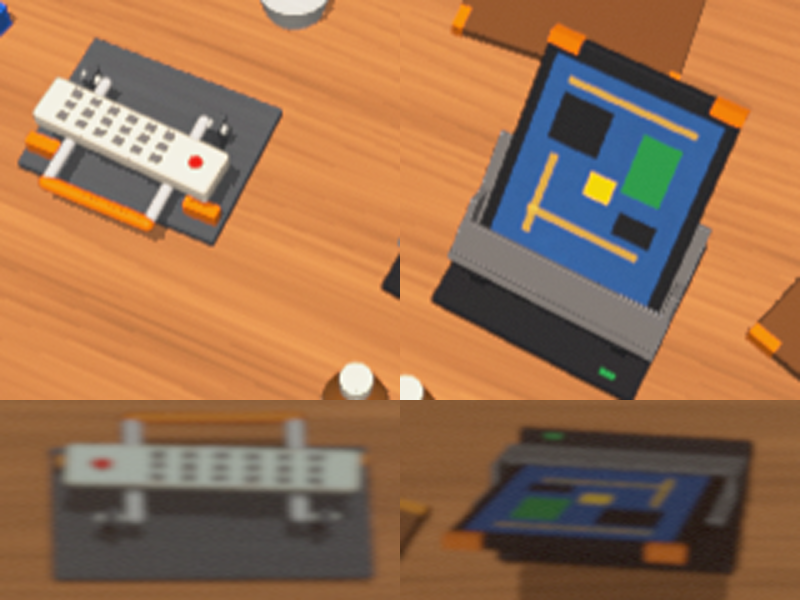

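The crop confirms it. The tablet in the rack is black with orange corners and a lit screen, and the white remote with the red button lies across the prop arms. The bar agrees between views at about (0.655,-0.017). Next I'll measure the rest.

```bash
cat >> h.py <<'E'
def frame(z_tilt,yaw):  # tool y = front dir tilted up, tool x = left
    Rz=R.from_euler('z',yaw).as_matrix();s,c=np.sin(z_tilt),np.cos(z_tilt)
    return Rz@np.array([[0,c,s],[1,0,0],[0,s,-c]])
def go(grasp,tilt,yaw,off=.054):
    """shift+rotvec (tool axes) bringing the grasp point to `grasp`"""
    o=ctrl.get_obs();q=o["eef_rot"];Rc=R.from_quat([q[1],q[2],q[3],q[0]]).as_matrix()
    Rt=frame(tilt,yaw);p=np.array(grasp)-off*Rt[:,2]
    print("tcp",np.round(p,3),"move",np.round(Rc.T@(p-o["eef_pos"]),4),np.round(R.from_matrix(Rc.T@Rt).as_rotvec(),3))
E
python3 - <<'E'
from h import *
S=cv2.imread("pics/scene0.png")[:,:,::-1].copy();T=cv2.imread("pics/top0.png")[:,:,::-1].copy()
for c in blobs(T,(0,0,120),(180,60,255),300,3):
    r=cv2.minAreaRect(c)
    if 330<r[0][0]<390 and 190<r[0][1]<225: print("remote top",r,np.round([onz("top",x,.07)[:2] for x in list(cv2.boxPoints(r))+[r[0]]],3).tolist())
for c in blobs(S,(0,0,190),(180,40,255),300,0):
    r=cv2.minAreaRect(c)
    if 190<r[0][0]<290 and 250<r[0][1]<320: print("remote scene",r,np.round([onz("scene",x,.065)[:2] for x in list(cv2.boxPoints(r))+[r[0]]],3).tolist())
print("lips",[np.round(onz("scene",u,.026),3).tolist() for u in((269.9,313.4),(206,287.2))])
# plate corners from the crops (pixels)
print("plate top",[np.round(onz("top",u,.012)[:2],3).tolist() for u in((310+53/400*92,180+180/200*82*.985),(310+370/400*92,180+177/200*82))])
print("plate scene",[np.round(onz("scene",(190+x*.4,230+y*.4),.012)[:2],3).tolist() for x,y in((95,39),(282,112),(213,243),(19,165))])
for a,b in(((396.1,239.5),(239,259)),((461.6,269.3),(177.4,253.9))): print("tab corner",tri(a,b))
# tray: approx polygon corners both views
for n,im in(("scene",S),("top",T)):
    for c in blobs(im,(105,150,60),(120,255,255),2500):
        if n=="scene" and cv2.minAreaRect(c)[0][0]>300: continue
        h=cv2.approxPolyDP(cv2.convexHull(c),4,True)[:,0]; print("tray",n,h.tolist(),np.round([onz(n,x,.03)[:2] for x in h],3).tolist())
# rack front wall grey / tablet outline edges in scene crop
px=lambda x,y:(330+(x-400)*.4,225+y*.4)
for nm,x,y,z in(("foot FL",432,300,0.0),("foot FR",633,398,0.0)): print(nm,np.round(onz("scene",px(x,y),z),3))
E
```

```text
remote top ((358.5, 202.5), (27.0, 67.0), 90.0) [[0.642, 0.065], [0.641, -0.093], [0.576, -0.091], [0.577, 0.066], [0.609, -0.013]]
remote scene ((243.9609375, 279.251220703125), (76.9670181274414, 27.58799934387207), 24.775144577026367) [[0.616, -0.092], [0.555, -0.1], [0.565, 0.063], [0.624, 0.067], [0.59, -0.014]]
lips [[0.62, 0.055, 0.026], [0.62, -0.09, 0.026]]
plate top [[0.499, 0.072], [0.498, -0.105]]
plate scene [[0.505, -0.104], [0.506, 0.075], [0.637, 0.075], [0.639, -0.102]]
tab corner (array([0.46064236, 0.24699603, 0.18867016]), np.float64(0.003300930190671668))
tab corner (array([0.47258236, 0.37441317, 0.18761838]), np.float64(0.0037318617235804702))
tray scene [[117, 186], [191, 232], [193, 239], [154, 279], [76, 223]] [[0.475, -0.406], [0.516, -0.187], [0.53, -0.173], [0.648, -0.196], [0.598, -0.429]]
tray top [[437, 201], [523, 217], [519, 262], [431, 246]] [[0.621, -0.208], [0.58, -0.415], [0.47, -0.397], [0.511, -0.188]]
foot FL [0.613 0.21  0.   ]
foot FR [0.625 0.38  0.   ]
```

```bash
python3 - <<'E'
from h import *
go((.594,-.0135,.198),0,-.04)
E
```

```text
tcp [ 0.594 -0.014  0.252] move [-0.5523 -0.3552  0.0514] [-2.00e-03  1.00e-03  1.21e+00]
```

carry_out(steps=[-0.5523, -0.3552, -0.03, -0.002, 0.001, 1.21, 0.7, -0.5523, -0.3552, -0.03, -0.002, 0.001, 1.21, 0.7, -0.5523, -0.3552, -0.03, -0.002, 0.001, 1.21, 0.7, -0.5523, -0.3552, -0.03, -0.002, 0.001, 1.21, 0.7, -0.5523, -0.3552, -0.03, -0.002, 0.001, 1.21, 0.7, -0.5523, -0.3552, -0.03, -0.002, 0.001, 1.21, 0.7, -0.5523, -0.3552, -0.03, -0.002, 0.001, 1.21, 0.7, -0.5523, -0.3552, -0.03, -0.002, 0.001, 1.21, 0.7, -0.5523, -0.3552, -0.03, -0.002, 0.001, 1.21, 0.7, -0.5523, -0.3552, -0.03, -0.002, 0.001, 1.21, 0.7, -0.5523, -0.3552, -0.03, -0.002, 0.001, 1.21, 0.7, -0.5523, -0.3552, -0.03, -0.002, 0.001, 1.21, 0.7, -0.5523, -0.3552, -0.03, -0.002, 0.001, 1.21, 0.7, -0.5523, -0.3552, -0.03, -0.002, 0.001, 1.21, 0.7, -0.5523, -0.3552, 0.0514, -0.002, 0.001, 1.21, 0.7, -0.5523, -0.3552, 0.0514, -0.002, 0.001, 1.21, 0.7, -0.5523, -0.3552, 0.0514, -0.002, 0.001, 1.21, 0.7, -0.5523, -0.3552, 0.0514, -0.002, 0.001, 1.21, 0.7])

```text
time_s: 1.9
eef_pos: [0.594, -0.0126, 0.2525]
eef_rot: [-0.001, 0.721, 0.693, 0.001]
wrist_force: [0.3, -0.3, 0.9]
opening: 0.703
grasp_force: 0.0
```

```bash
python3 - <<'E'
from h import *
im=ctrl.camera("scene");cv2.imwrite("pics/s1.png",cv2.resize(im[150:390,130:450],(800,600),interpolation=2)[:,:,::-1])
o=ctrl.get_obs();print(o["time_s"],o["eef_pos"],o["opening"],o["q"]);print("fingers' grasp pt px",proj("scene",o["eef_pos"]-[0,0,.054]))
go((.594,-.0135,.068),0,-.04)
for x in(-.07,-.03,.03,.07):print(proj("scene",(.594,-.0135+x,.07)))
E
```

```text
1.95 [ 0.59489738 -0.01277674  0.25416496] 0.7044409529720392 [-0.221619    0.27036315  1.6036354   0.0021276   1.26508378 -0.18282201]
fingers' grasp pt px [236.00377071 244.04902657]
tcp [ 0.594 -0.014  0.122] move [-0.001  -0.0012  0.1322] [ 0.003 -0.002  0.001]
[212.1980131 267.2830309]
[229.78061463 274.29354382]
[256.67044901 285.015025  ]
[274.95045421 292.30360584]
```

View pics/s1.png

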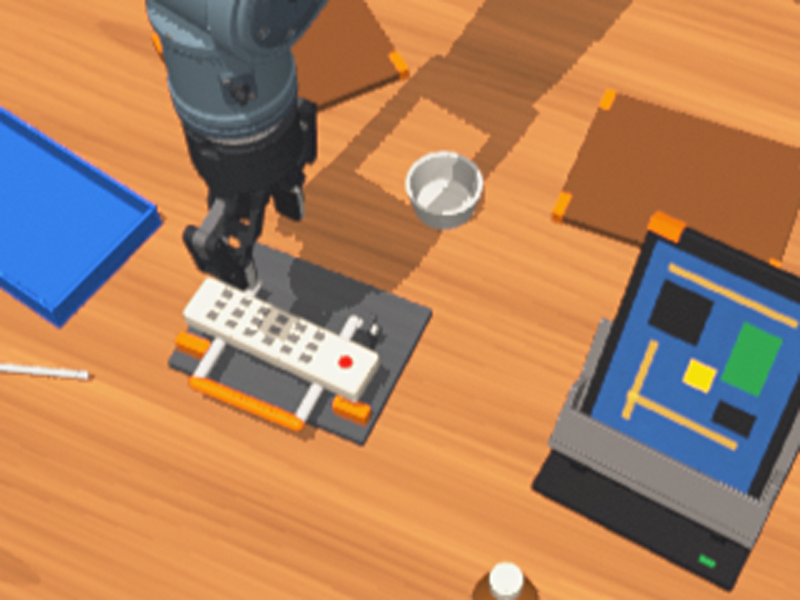

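The remote's top face is centred at about crop (282,330), which is scene (243,282). The prediction was (243,280), so I shift it 3 mm in +x to x≈0.597. Going down and gripping now.

carry_out(steps=[-0.001, 0.002, 0.05, 0, 0, 0, 0.7, -0.001, 0.002, 0.1, 0, 0, 0, 0.7, -0.001, 0.002, 0.12, 0, 0, 0, 0.7, -0.001, 0.002, 0.131, 0, 0, 0, 0.7, -0.001, 0.002, 0.131, 0, 0, 0, 0.7, -0.001, 0.002, 0.131, 0, 0, 0, 0.3, -0.001, 0.002, 0.131, 0, 0, 0, 0.3, -0.001, 0.002, 0.131, 0, 0, 0, 0.3, -0.001, 0.002, 0.131, 0, 0, 0, 0.3, -0.001, 0.002, 0.131, 0, 0, 0, 0.3, -0.001, 0.002, 0.131, 0, 0, 0, 0.3])

```text
time_s: 3.05
eef_pos: [0.5982, -0.0142, 0.1245]
eef_rot: [0.002, 0.721, 0.693, 0.002]
wrist_force: [-1.2, 0.5, 7.2]
opening: 0.457
grasp_force: 60.4
```

carry_out(steps=[0, 0, -0.04, 0, 0, 0, 0.3, 0, 0, -0.08, 0, 0, 0, 0.3, 0, 0, -0.1, 0, 0, 0, 0.3, 0, 0, -0.1, 0, 0, 0, 0.3])

```text
time_s: 3.45
eef_pos: [0.5988, -0.0146, 0.227]
eef_rot: [0.004, 0.721, 0.693, 0.004]
wrist_force: [0.7, -0.5, -0.6]
opening: 0.45
grasp_force: 60.9
```

```bash
python3 - <<'E'
from h import *
im=ctrl.camera("top");cv2.imwrite("pics/t1.png",im[:,:,::-1])
print(ctrl.get_obs()["wrist_force"],ctrl.get_obs()["opening"],ctrl.get_obs()["eef_pos"])
go((.547,-.302,.17),0,-.195)
E
```

```text
[ 0.66408695 -0.51379306 -1.46211898] 0.45328623610837826 [ 0.59753316 -0.01432402  0.22422674]
tcp [ 0.547 -0.302  0.224] move [-0.2895 -0.039  -0.0003] [ 0.006 -0.001  0.155]
```

carry_out(steps=[-0.05, -0.007, 0, 0, 0, 0.03, 0.3, -0.1, -0.014, 0, 0, 0, 0.06, 0.3, -0.145, -0.02, 0, 0, 0, 0.08, 0.3, -0.19, -0.026, 0, 0, 0, 0.1, 0.3, -0.24, -0.033, 0, 0, 0, 0.13, 0.3, -0.28, -0.038, 0, 0, 0, 0.15, 0.3, -0.29, -0.039, 0, 0, 0, 0.155, 0.3, -0.29, -0.039, 0.03, 0, 0, 0.155, 0.3, -0.29, -0.039, 0.06, 0, 0, 0.155, 0.3, -0.29, -0.039, 0.09, 0, 0, 0.155, 0.3, -0.29, -0.039, 0.115, 0, 0, 0.155, 0.3, -0.29, -0.039, 0.13, 0, 0, 0.155, 0.3, -0.29, -0.039, 0.138, 0, 0, 0.155, 0.3, -0.29, -0.039, 0.14, 0, 0, 0.155, 0.3, -0.29, -0.039, 0.14, 0, 0, 0.155, 0.3])

```text
time_s: 5.0
eef_pos: [0.5463, -0.3022, 0.0815]
eef_rot: [0.0, 0.773, 0.635, 0.001]
wrist_force: [-0.1, -0.5, -0.7]
opening: 0.453
grasp_force: 60.9
```

```bash
python3 - <<'E'
from h import *
im=ctrl.camera("scene");cv2.imwrite("pics/s2.png",cv2.resize(im[140:300,30:250],(800,582),interpolation=2)[:,:,::-1])
print(ctrl.get_obs()["wrist_force"],ctrl.get_obs()["eef_pos"])
E
```

```text
[ 0.19285291 -0.21667622 -0.8600246 ] [ 0.54654692 -0.30244404  0.0820386 ]
```

View pics/s2.png

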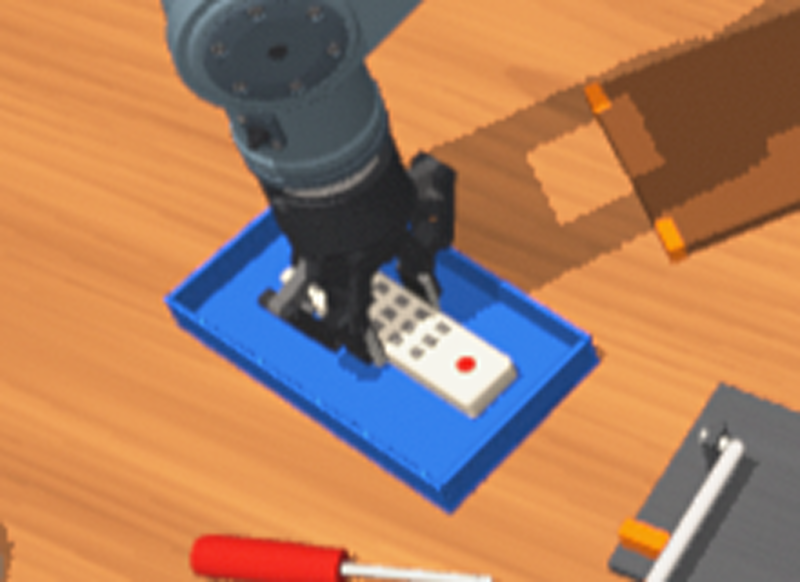

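The remote sits well inside the tray, with its red button at crop (465,365), and is just above the floor. I'll lower until it touches, then release.

carry_out(steps=[0, 0, 0.002, 0, 0, 0, 0.3, 0, 0, 0.004, 0, 0, 0, 0.3, 0, 0, 0.005, 0, 0, 0, 0.3])

```text
time_s: 5.35
eef_pos: [0.5466, -0.3027, 0.0786]
eef_rot: [0.001, 0.773, 0.635, 0.001]
wrist_force: [-7.3, 5.3, 22.1]
opening: 0.451
grasp_force: 63.6
```

Contact (22 N). I'll release and lift away.

carry_out(steps=[0, 0, -0.002, 0, 0, 0, 0.45, 0, 0, -0.002, 0, 0, 0, 0.7, 0, 0, -0.002, 0, 0, 0, 0.7, 0, 0, -0.002, 0, 0, 0, 0.7, 0, 0, -0.002, 0, 0, 0, 0.7, 0, 0, -0.04, 0, 0, 0, 0.7, 0, 0, -0.09, 0, 0, 0, 0.7, 0, 0, -0.13, 0, 0, 0, 0.7, 0, 0, -0.13, 0, 0, 0, 0.7])

```text
time_s: 6.25
eef_pos: [0.5487, -0.3046, 0.2133]
eef_rot: [0.006, 0.773, 0.635, 0.002]
wrist_force: [0.7, -0.9, 1.1]
opening: 0.705
grasp_force: 0.0
```

```bash
python3 - <<'E'
from h import *
S=ctrl.camera("scene");T=ctrl.camera("top")
for n,im in(("scene",S),("top",T)):
    for c in blobs(im,(8,180,150) if n=="scene" else (8,180,120),(20,255,255),6):
        r=cv2.minAreaRect(c)
        if (n=="scene" and 190<r[0][0]<290 and 270<r[0][1]<330) or (n=="top" and 300<r[0][0]<410 and 170<r[0][1]<230):
            b=cv2.boxPoints(r);print(n,r,np.round([onz(n,x,.045)[:2] for x in list(b)+[r[0]]],4).tolist())
    for c in blobs(im,(0,0,120),(180,60,255),200,3):
        r=cv2.minAreaRect(c)
        if 60<r[0][0]<200 and n=="scene" or 430<r[0][0]<530 and 200<r[0][1]<260: print("remote",n,r,onz(n,r[0],.02))
go((.656,-.0165,.145),0,0)
E
```

```text
scene ((269.8965759277344, 313.2586364746094), (15.227017402648926, 7.242117881774902), 21.801406860351562) [[0.6357, 0.0461], [0.6205, 0.0443], [0.6203, 0.0751], [0.6354, 0.0767], [0.628, 0.0606]]
scene ((227.83895874023438, 310.8840637207031), (49.76874542236328, 6.455361366271973), 22.750978469848633) [[0.6634, -0.0676], [0.6499, -0.0697], [0.6504, 0.033], [0.6636, 0.0344], [0.6568, -0.017]]
scene ((205.9226837158203, 287.2989807128906), (13.504103660583496, 7.310492992401123), 23.96249008178711) [[0.6358, -0.0959], [0.62, -0.0982], [0.6209, -0.0692], [0.6366, -0.0671], [0.6284, -0.0826]]
remote scene ((139.29150390625, 229.80471801757812), (68.37019348144531, 19.416439056396484), 34.38034439086914) [ 0.55189219 -0.29821168  0.02      ]
remote scene ((104.81807708740234, 29.327762603759766), (66.41622161865234, 166.39134216308594), 56.9293212890625) [ 0.00689403 -0.77251251  0.02      ]
top ((328.5, 205.5), (3.0, 9.0), 90.0) [[0.6119, 0.0668], [0.6117, 0.0454], [0.6044, 0.0455], [0.6045, 0.0669], [0.6081, 0.0562]]
top ((388.0, 204.5), (3.0, 10.0), 90.0) [[0.6133, -0.0742], [0.6131, -0.0982], [0.6057, -0.0979], [0.6059, -0.074], [0.6095, -0.0861]]
top ((358.0, 187.0), (4.0, 36.0), 90.0) [[0.6584, 0.0278], [0.6578, -0.0587], [0.6479, -0.0584], [0.6485, 0.028], [0.6531, -0.0153]]
remote top ((459.4038391113281, 228.48077392578125), (33.535858154296875, 16.081523895263672), 11.309932708740234) [ 0.55477171 -0.26150032  0.02      ]
tcp [ 0.656 -0.016  0.199] move [0.302  0.0523 0.0085] [ 0.003 -0.    -0.195]
```

The remote lies in the tray: scene (139,230), about (0.552,-0.30), yaw matching the tray. Next, go above the prop bar at about (0.655,-0.016).

carry_out(steps=[0.045, 0.008, 0, 0, 0, -0.03, 0.6, 0.095, 0.016, 0, 0, 0, -0.06, 0.6, 0.145, 0.025, 0, 0, 0, -0.1, 0.6, 0.19, 0.033, 0, 0, 0, -0.13, 0.6, 0.24, 0.042, 0, 0, 0, -0.16, 0.6, 0.285, 0.049, 0, 0, 0, -0.19, 0.6, 0.302, 0.0515, 0, 0, 0, -0.195, 0.6, 0.302, 0.0515, 0.009, 0, 0, -0.195, 0.6, 0.302, 0.0515, 0.009, 0, 0, -0.195, 0.6])

```text
time_s: 7.25
eef_pos: [0.6531, -0.0162, 0.1943]
eef_rot: [-0.002, 0.707, 0.707, -0.001]
wrist_force: [-0.5, 0.1, -0.6]
opening: 0.599
grasp_force: 0.0
```

```bash
python3 - <<'E'
from h import *
im=ctrl.camera("scene");cv2.imwrite("pics/s3.png",cv2.resize(im[190:350,150:350],(800,600),interpolation=2)[:,:,::-1])
go((.655,-.016,.047),0,0); print(ctrl.get_obs()["wrist_force"])
E
```

```text
tcp [ 0.655 -0.016  0.101] move [0.0009 0.002  0.0941] [-0.003 -0.002 -0.001]
[-0.78619458  0.13104449  1.12158731]
```

View pics/s3.png

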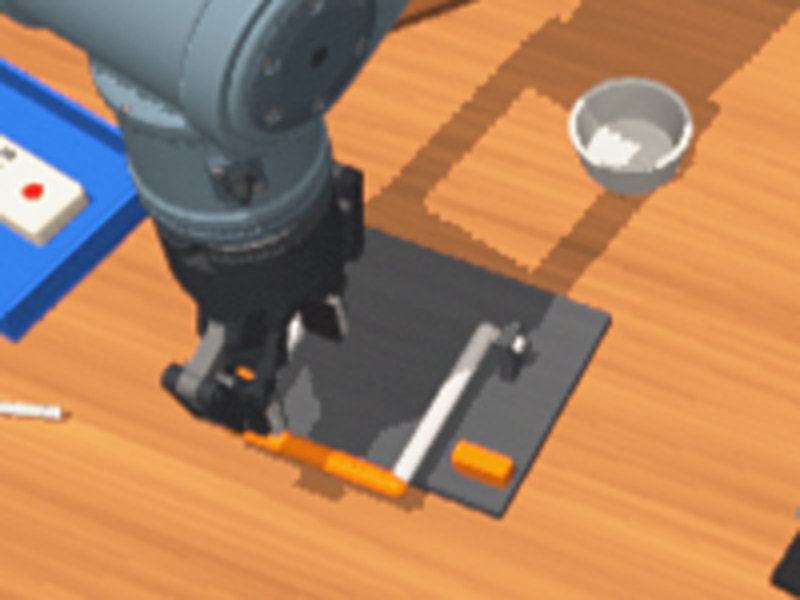

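The bar runs from crop (245,437) to (405,490), with the open fingers straddling its middle. I'll descend and grip.

carry_out(steps=[0, 0.002, 0.045, 0, 0, 0, 0.6, 0, 0.002, 0.08, 0, 0, 0, 0.6, 0, 0.002, 0.093, 0, 0, 0, 0.6, 0, 0.002, 0.093, 0, 0, 0, 0.6, 0, 0.002, 0.093, 0, 0, 0, 0.05, 0, 0.002, 0.093, 0, 0, 0, 0.05, 0, 0.002, 0.093, 0, 0, 0, 0.05, 0, 0.002, 0.093, 0, 0, 0, 0.05, 0, 0.002, 0.093, 0, 0, 0, 0.05, 0, 0.002, 0.093, 0, 0, 0, 0.05, 0, 0.002, 0.093, 0, 0, 0, 0.05])

```text
time_s: 8.4
eef_pos: [0.6546, -0.0163, 0.1066]
eef_rot: [-0.002, 0.707, 0.707, -0.002]
wrist_force: [-15.7, -3.4, 12.8]
opening: 0.116
grasp_force: 58.6
```

carry_out(steps=[0, -0.001, -0.005, 0, 0, 0, 0.05, 0, -0.002, -0.019, 0, 0, 0, 0.05, 0, -0.0055, -0.034, 0, 0, 0, 0.05, 0, -0.011, -0.048, 0, 0, 0, 0.05, 0, -0.0185, -0.061, 0, 0, 0, 0.05, 0, -0.028, -0.0725, 0, 0, 0, 0.05, 0, -0.039, -0.0825, 0, 0, 0, 0.05, 0, -0.039, -0.0825, 0, 0, 0, 0.05])

```text
time_s: 9.2
eef_pos: [0.6172, -0.0163, 0.189]
eef_rot: [0.001, 0.707, 0.707, 0.001]
wrist_force: [-1.6, -2.4, -6.4]
opening: 0.108
grasp_force: 60.4
```

carry_out(steps=[0, -0.0124, -0.0084, 0, 0, 0, 0.05, 0, -0.026, -0.0149, 0, 0, 0, 0.05, 0, -0.0403, -0.0193, 0, 0, 0, 0.05, 0, -0.0551, -0.0214, 0, 0, 0, 0.05, 0, -0.0701, -0.0214, 0, 0, 0, 0.05, 0, -0.0849, -0.0191, 0, 0, 0, 0.05, 0, -0.0964, -0.0157, 0, 0, 0, 0.05, 0, -0.0964, -0.0157, 0, 0, 0, 0.05])

```text
time_s: 10.0
eef_pos: [0.5231, -0.0162, 0.2074]
eef_rot: [0.003, 0.707, 0.707, 0.003]
wrist_force: [-4.8, 0.0, 16.1]
opening: 0.109
grasp_force: 66.7
```

```bash
python3 - <<'E'
from h import *
im=ctrl.camera("scene");cv2.imwrite("pics/s4.png",cv2.resize(im[190:350,150:350],(800,600),interpolation=2)[:,:,::-1])
print(ctrl.get_obs()["wrist_force"])
E
```

```text
[-5.21354756  1.02592677 16.95479401]
```

View pics/s4.png

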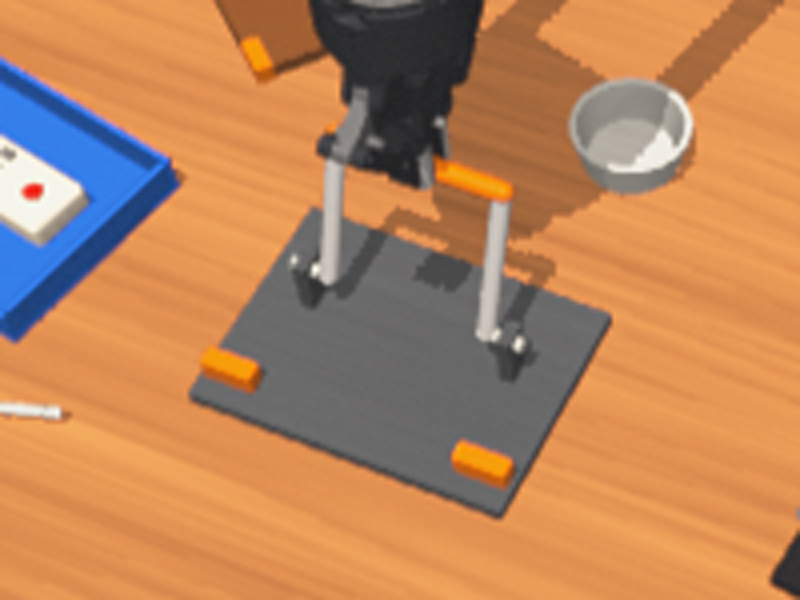

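The prop is up and past vertical, with the bar at crop (330–510, 130–190) and q≈1.9. I'll ease it a bit further, release and rise.

carry_out(steps=[0, -0.007, 0.002, 0, 0, 0, 0.05, 0, -0.01, 0.003, 0, 0, 0, 0.05, 0, -0.01, 0, 0, 0, 0, 0.4, 0, -0.01, 0, 0, 0, 0, 0.5, 0, -0.01, 0, 0, 0, 0, 0.5, 0, -0.01, -0.02, 0, 0, 0, 0.5, 0, -0.01, -0.06, 0, 0, 0, 0.5, 0, -0.01, -0.1, 0, 0, 0, 0.5, 0, -0.01, -0.1, 0, 0, 0, 0.5])

```text
time_s: 10.95
eef_pos: [0.5141, -0.0167, 0.3088]
eef_rot: [0.004, 0.707, 0.707, 0.004]
wrist_force: [0.8, -0.2, 0.7]
opening: 0.497
grasp_force: 0.0
```

```bash
python3 - <<'E'
from h import *
S=ctrl.camera("scene");T=ctrl.camera("top");sc=[];tp=[]
for n,im in(("scene",S),("top",T)):
    for c in blobs(im,(8,180,150) if n=="scene" else (8,180,110),(20,255,255),8):
        r=cv2.minAreaRect(c)
        if (n=="scene" and (190<r[0][0]<290 and 215<r[0][1]<330 or 380<r[0][0]<480 and 225<r[0][1]<280)) or (n=="top" and (300<r[0][0]<410 and 170<r[0][1]<270 or 165<r[0][0]<250 and 245<r[0][1]<270)):
            print(n,np.round(cv2.boxPoints(r),1).tolist(),np.round(r[0],1))
o=ctrl.get_obs();print(o["wrist_force"],o["eef_pos"],o["time_s"])
print("bar ends open, predicted",[np.round(proj("scene",(.5130,y,.136)),1) for y in(-.061,.029)])
a=cv2.resize(S[190:350,150:310],(400,400),interpolation=2);b=cv2.resize(S[225:385,330:490],(400,400),interpolation=2)
cv2.imwrite("pics/s5.png",np.vstack([np.hstack([a,b]),cv2.resize(T[190:270,160:280],(800,533))[:200]])[:,:,::-1])
E
```

```text
scene [[261.79998779296875, 313.8999938964844], [264.5, 307.20001220703125], [278.29998779296875, 312.70001220703125], [275.6000061035156, 319.3999938964844]] [270.1 313.3]
scene [[198.3000030517578, 287.8999938964844], [201.1999969482422, 281.20001220703125], [215.39999389648438, 287.5], [212.5, 294.20001220703125]] [206.9 287.7]
scene [[453.0, 270.0], [457.0, 262.0], [469.79998779296875, 268.3999938964844], [465.79998779296875, 276.3999938964844]] [461.4 269.2]
scene [[436.5, 253.5], [438.5, 251.5], [442.0, 255.0], [440.0, 257.0]] [439.3 254.2]
scene [[387.29998779296875, 240.6999969482422], [391.20001220703125, 232.10000610351562], [404.79998779296875, 238.3000030517578], [400.8999938964844, 246.89999389648438]] [396.1 239.5]
scene [[232.8000030517578, 224.3000030517578], [235.1999969482422, 217.8000030517578], [281.3999938964844, 235.1999969482422], [279.0, 241.60000610351562]] [257.1 229.7]
top [[233.0, 255.0], [245.0, 255.0], [245.0, 263.0], [233.0, 263.0]] [239. 259.]
top [[173.0, 249.0], [184.0, 249.0], [184.0, 257.0], [173.0, 257.0]] [178.5 253. ]
top [[351.0, 237.0], [363.0, 237.0], [363.0, 239.0], [351.0, 239.0]] [357. 238.]
top [[324.0, 204.0], [333.0, 204.0], [333.0, 207.0], [324.0, 207.0]] [328.5 205.5]
[ 0.32717891 -0.45104654  0.18887136] [ 0.51182337 -0.01614802  0.30358528] 11.05
bar ends open, predicted [array([237.7, 221.8]), array([278.7, 237.2])]
```

View pics/s5.png

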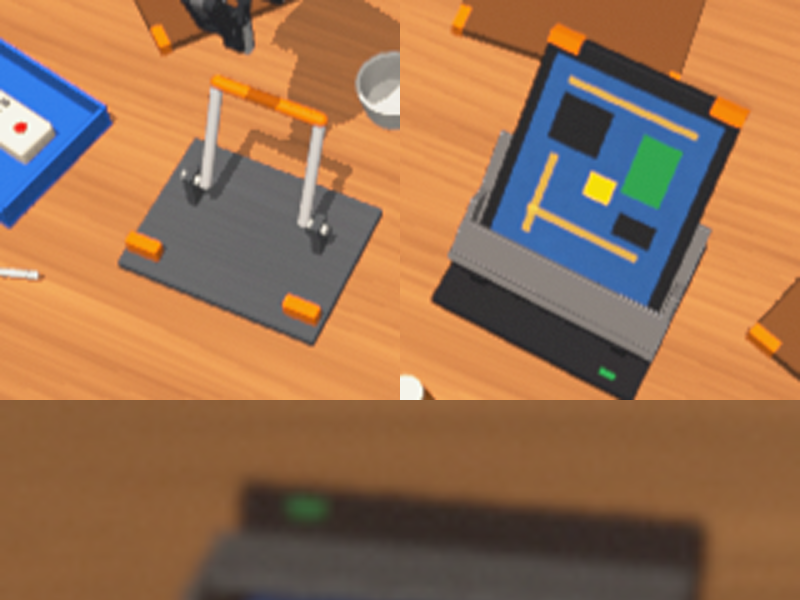

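The prop rests open: the bar centre measures (257,230) and open-at-2.0 predicts (258,229.5). The tablet's upper corner patches are at scene (396,239.5) and (461,269). Triangulated, that puts the patch line's middle at about (0.467,0.311,0.188). Next is the approach along the slope.

```bash
cat >> h.py <<'E'
def pt(M,d,tilt,yaw): return np.array(M)+d*frame(tilt,yaw)[:,2]
E
python3 - <<'E'
from h import *
M=(.4666,.3107,.188)
go(pt(M,.015-.09,.6,-.085),.6,-.085)
E
```

```text
tcp [0.394 0.317 0.294] move [ 0.333  -0.1178  0.0092] [-0.596 -0.027  0.082]
```

carry_out(steps=[0.045, -0.016, 0, -0.08, -0.004, 0.01, 0.7, 0.09, -0.032, 0, -0.16, -0.008, 0.02, 0.7, 0.135, -0.048, 0, -0.24, -0.011, 0.033, 0.7, 0.18, -0.064, 0, -0.32, -0.015, 0.044, 0.7, 0.225, -0.08, 0, -0.4, -0.019, 0.055, 0.7, 0.27, -0.096, 0, -0.48, -0.022, 0.066, 0.7, 0.315, -0.112, 0, -0.56, -0.026, 0.077, 0.7, 0.333, -0.1178, 0.009, -0.596, -0.027, 0.082, 0.7, 0.333, -0.1178, 0.009, -0.596, -0.027, 0.082, 0.7, 0.333, -0.1178, 0.009, -0.596, -0.027, 0.082, 0.7])

```text
time_s: 12.05
eef_pos: [0.3922, 0.317, 0.292]
eef_rot: [0.216, 0.703, 0.648, 0.197]
wrist_force: [-0.3, -0.3, 0.9]
opening: 0.702
grasp_force: 0.0
```

```bash
python3 - <<'E'
from h import *
S=ctrl.camera("scene")
cv2.imwrite("pics/s6.png",cv2.resize(S[150:350,320:520],(600,600),interpolation=2)[:,:,::-1])
o=ctrl.get_obs();print(o["eef_pos"],o["time_s"],o["opening"],o["q"])
M=(.4666,.3107,.188);go(pt(M,.015,.6,-.085),.6,-.085)
E
```

```text
[0.39309373 0.31645308 0.29281067] 12.1 0.6986498829322627 [ 0.62253271 -0.13292941  2.0410052  -0.5178745   0.82938349  0.982373  ]
tcp [0.445 0.313 0.22 ] move [0.0006 0.0021 0.0891] [-0.005  0.001  0.001]
```

View pics/s6.png

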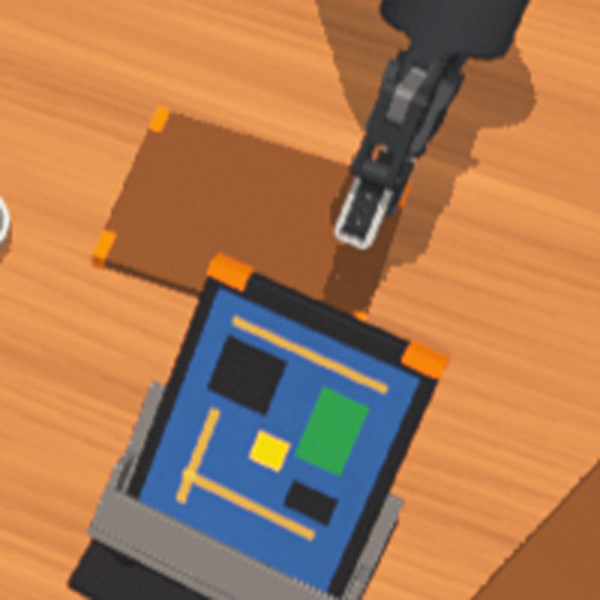

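The front finger at crop (362,225) points along the tablet's axis towards its top middle at (328,310). I'll slide down the slope and grip.

carry_out(steps=[0, 0.001, 0.04, 0, 0, 0, 0.7, 0, 0.002, 0.07, 0, 0, 0, 0.7, 0, 0.002, 0.085, 0, 0, 0, 0.7, 0, 0.002, 0.089, 0, 0, 0, 0.7, 0, 0.002, 0.089, 0, 0, 0, 0.7, 0, 0.002, 0.089, 0, 0, 0, 0.3, 0, 0.002, 0.089, 0, 0, 0, 0.05, 0, 0.002, 0.089, 0, 0, 0, 0.05, 0, 0.002, 0.089, 0, 0, 0, 0.05, 0, 0.002, 0.089, 0, 0, 0, 0.05, 0, 0.002, 0.089, 0, 0, 0, 0.05, 0, 0.002, 0.089, 0, 0, 0, 0.05])

```text
time_s: 13.3
eef_pos: [0.4456, 0.3129, 0.2231]
eef_rot: [0.217, 0.704, 0.646, 0.2]
wrist_force: [-2.2, -1.8, 5.6]
opening: 0.154
grasp_force: 60.1
```

carry_out(steps=[0, 0, -0.01, 0, 0, 0, 0.05, 0, 0, -0.03, 0, 0, 0, 0.05, 0, 0, -0.055, 0, 0, 0, 0.05, 0, 0, -0.08, 0, 0, 0, 0.05, 0, 0, -0.105, 0, 0, 0, 0.05, 0, 0, -0.12, 0, 0, 0, 0.05, 0, 0, -0.12, 0, 0, 0, 0.05, 0, 0, -0.12, 0, 0, 0, 0.05])

```text
time_s: 14.1
eef_pos: [0.3769, 0.318, 0.3196]
eef_rot: [0.216, 0.704, 0.647, 0.198]
wrist_force: [-0.3, 0.1, -4.9]
opening: 0.155
grasp_force: 59.6
```

```bash
python3 - <<'E'
from h import *
S=ctrl.camera("scene");T=ctrl.camera("top")
cv2.imwrite("pics/s7.png",np.hstack([S[120:440,250:650],T[100:420,120:520]])[:,:,::-1])
o=ctrl.get_obs();q=o["eef_rot"];Rc=R.from_quat([q[1],q[2],q[3],q[0]]).as_matrix();g=o["eef_pos"]+.054*Rc[:,2]
print(o["eef_pos"],o["time_s"],o["opening"],o["wrist_force"],o["torque"],"grasp",g,"\n",np.round(Rc,3))
P=[]
for n,im in(("scene",S),("top",T)):
    for c in blobs(im,(8,180,150) if n=="scene" else (8,180,110),(20,255,255),8):
        r=cv2.minAreaRect(c); gp=proj(n,g)
        if np.linalg.norm(gp-r[0])<75: print(n,np.round(r[0],1),np.round(r[1],1))
# tablet-frame check: expected patches if grasp is 20 below top, centred
for s in(-1,1): print([np.round(proj(n,g-.015*Rc[:,2]+s*.064*Rc[:,0]),1) for n in("scene","top")], [np.round(proj(n,g+.175*Rc[:,2]+s*.064*Rc[:,0]),1) for n in("scene","top")])
E
```

```text
[0.377256   0.31771648 0.31897219] 14.2 0.15691084408895228 [ 0.95555635  0.35640079 -4.25545844] [0.0366964  0.78991668 0.00241514] grasp [0.40739635 0.31506289 0.27424504] 
 [[ 0.085  0.825  0.558]
 [ 0.996 -0.07  -0.049]
 [-0.002  0.56  -0.828]]
scene [487.2 209.1] [15.1  8.5]
scene [418.1 180.5] [14.2  8.4]
top [217. 316.] [ 4. 10.]
top [130.7 310.9] [10.8  4.4]
top [229.5 287.5] [ 9. 13.]
top [162.  281.5] [ 9. 12.]
top [162.6 237.8] [9.8 3.6]
[array([418.8, 180.3]), array([229.9, 286.8])] [array([384.4, 272. ]), array([245.4, 245. ])]
[array([488.6, 208.7]), array([161.6, 281.6])] [array([448.2, 301.4]), array([187.2, 240.6])]
```

View pics/s7.png

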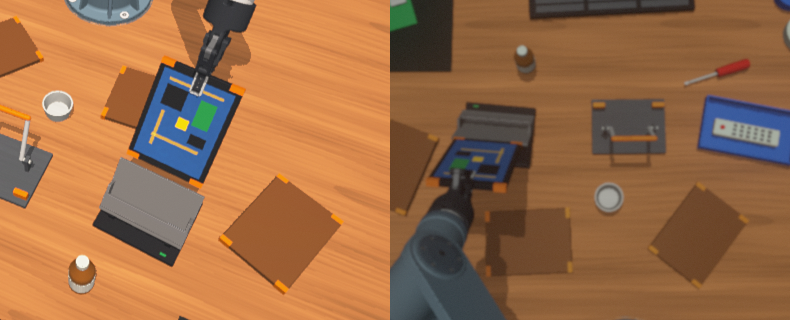

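The tablet is out and held straight: its patches are at scene (418,180) and (487,209), within about 1 px of the predicted positions (centred, 20 mm below the top). Next is the transfer, raised first, then sideways, then a hover over the stand.

```bash
python3 - <<'E'
from h import *
ax=lambda t:np.array([-np.sin(t),0,np.cos(t)])
t=.525
hov=np.array([.599,-.0165,.015+.08])+.18*ax(t)
go(hov+[0,.334,.06],t,0);go(hov+[0,0,.06],t,0);go(hov,t,0)
E
```

```text
tcp [0.482 0.318 0.357] move [0.0086 0.1078 0.0264] [ 0.07   0.047 -0.071]
tcp [ 0.482 -0.016  0.357] move [-0.3242  0.1311  0.0428] [ 0.07   0.047 -0.071]
tcp [ 0.482 -0.016  0.297] move [-0.3241  0.0974  0.0925] [ 0.07   0.047 -0.071]
```

carry_out(steps=[0.002, 0.02, 0.005, 0.014, 0.009, -0.014, 0.05, 0.004, 0.05, 0.012, 0.03, 0.02, -0.03, 0.05, 0.006, 0.08, 0.02, 0.05, 0.034, -0.052, 0.05, 0.0086, 0.1078, 0.0264, 0.07, 0.047, -0.071, 0.05, -0.015, 0.109, 0.0275, 0.07, 0.047, -0.071, 0.05, -0.045, 0.1115, 0.029, 0.07, 0.047, -0.071, 0.05, -0.08, 0.114, 0.031, 0.07, 0.047, -0.071, 0.05, -0.12, 0.117, 0.033, 0.07, 0.047, -0.071, 0.05, -0.16, 0.12, 0.035, 0.07, 0.047, -0.071, 0.05, -0.2, 0.1225, 0.037, 0.07, 0.047, -0.071, 0.05, -0.24, 0.1255, 0.039, 0.07, 0.047, -0.071, 0.05, -0.275, 0.128, 0.0405, 0.07, 0.047, -0.071, 0.05, -0.305, 0.13, 0.042, 0.07, 0.047, -0.071, 0.05, -0.324, 0.131, 0.043, 0.07, 0.047, -0.071, 0.05, -0.324, 0.131, 0.043, 0.07, 0.047, -0.071, 0.05, -0.324, 0.117, 0.064, 0.07, 0.047, -0.071, 0.05, -0.324, 0.102, 0.085, 0.07, 0.047, -0.071, 0.05, -0.324, 0.0974, 0.0925, 0.07, 0.047, -0.071, 0.05, -0.324, 0.0974, 0.0925, 0.07, 0.047, -0.071, 0.05])

```text
time_s: 16.1
eef_pos: [0.4813, -0.0152, 0.2967]
eef_rot: [0.181, 0.683, 0.683, 0.184]
wrist_force: [-0.7, 0.4, -3.1]
opening: 0.157
grasp_force: 60.3
```

```bash
cat > chk.py <<'E'
from h import *
import sys
S=ctrl.camera("scene");T=ctrl.camera("top")
cv2.imwrite(f"pics/{sys.argv[1]}.png",cv2.resize(S[130:350,150:390],(654,600),interpolation=2)[:,:,::-1])
cv2.imwrite(f"pics/{sys.argv[1]}t.png",T[:,:,::-1])
o=ctrl.get_obs();q=o["eef_rot"];Rc=R.from_quat([q[1],q[2],q[3],q[0]]).as_matrix();g=o["eef_pos"]+.054*Rc[:,2]
print(np.round(o["eef_pos"],4),o["time_s"],round(o["opening"],3),np.round(o["wrist_force"],1),"tilt",np.arctan2(Rc[2,1],-Rc[2,2]),"yaw",-Rc[0,0],"roll",Rc[2,0])
print("tool-predicted bottom centre",np.round(g+.18*Rc[:,2],4))
for n,im in(("scene",S),("top",T)):
    for c in blobs(im,(8,180,150) if n=="scene" else (8,180,110),(20,255,255),8):
        r=cv2.minAreaRect(c)
        if np.linalg.norm(proj(n,g+.09*Rc[:,2])-r[0])<95: print(n,np.round(r[0],1),np.round(r[1],1))
for s in(-1,1): print("pred top",[np.round(proj(n,g-.015*Rc[:,2]+s*.064*Rc[:,0]),1) for n in("scene","top")],"bot", [np.round(proj(n,g+.175*Rc[:,2]+s*.064*Rc[:,0]),1) for n in("scene","top")])
E
python3 chk.py s8
```

```text
[ 0.4828 -0.0158  0.2997] 16.2 0.153 [ 0.8 -0.4 -3.3] tilt 0.5279417387820066 yaw 0.0004240816161047642 roll 0.0018192234969839904
tool-predicted bottom centre [ 0.6006 -0.0154  0.0976]
scene [269.9 313.3] [15.2  7.2]
scene [267.1 287. ] [12.9  4.8]
scene [206.9 287.7] [15.5  7.3]
scene [208.8 263.5] [12.4  5.1]
scene [211.5 202.5] [7. 3.]
scene [286.6 196.6] [15.5  9.5]
scene [289.3 175.4] [12.5  5.1]
scene [223.5 173.5] [15.8  9.5]
scene [194.  166.5] [8.9 5.8]
top [344. 235.] [27.7  9.8]
top [402.5 231. ] [11.  8.]
top [326.5 205. ] [4. 5.]
pred top [array([223.6, 172.6]), array([402.7, 230.4])] bot [array([210.7, 261.3]), array([388.8, 203.3])]
pred top [array([287.4, 195.2]), array([337.2, 230.9])] bot [array([269.3, 284.5]), array([332.7, 203.7])]
```

View pics/s8.png

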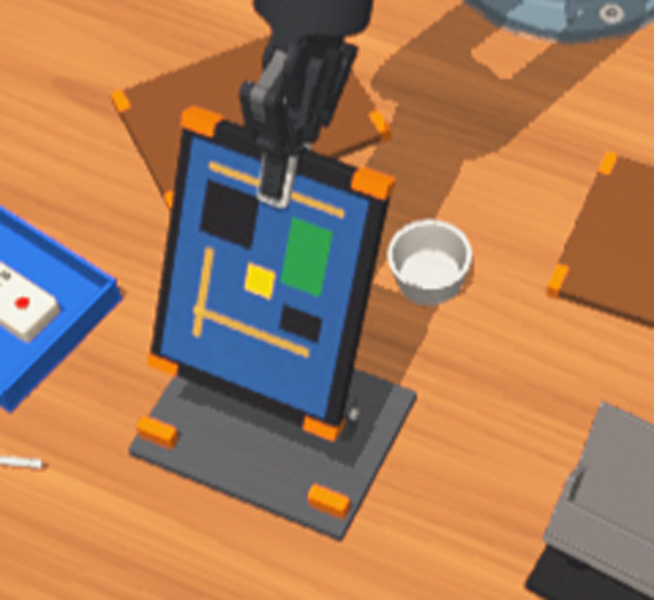

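The tablet hangs square above the plate, bottom corners at crop (163,363) and (323,428), just behind the lips at (157,432) and (328,500). It's centred between them. I'll lower it vertically.

carry_out(steps=[0, -0.01, 0.016, 0, 0, 0, 0.05, 0, -0.02, 0.033, 0, 0, 0, 0.05, 0, -0.03, 0.05, 0, 0, 0, 0.05, 0, -0.035, 0.058, 0, 0, 0, 0.05, 0, -0.036, 0.06, 0, 0, 0, 0.05, 0, -0.036, 0.06, 0, 0, 0, 0.05, 0, -0.036, 0.06, 0, 0, 0, 0.05])

```text
time_s: 16.9
eef_pos: [0.4823, -0.016, 0.2306]
eef_rot: [0.185, 0.683, 0.682, 0.186]
wrist_force: [-0.2, 0.3, -4.5]
opening: 0.158
grasp_force: 60.3
```

```bash
python3 chk.py s9
```

```text
[ 0.4821 -0.016   0.2303] 17.0 0.154 [ 0.6 -0.2 -3.2] tilt 0.5294767193555233 yaw 0.00011005516748131133 roll 0.0012878293011725495
tool-predicted bottom centre [ 0.6002 -0.0157  0.0284]
scene [270.1 313.3] [14.9  7.2]
scene [268.3 303.7] [12.4  5.3]
scene [206.5 287.6] [14.8  7.3]
scene [212.4 280.8] [11.   4.5]
scene [287.  218.5] [13.6  9.2]
scene [214.3 205.1] [13.9  5.8]
scene [227.  195.9] [14.4  9.4]
scene [289.2 175.4] [12.5  5.4]
top [397.  237.5] [ 7. 10.]
top [336.5 237.5] [ 7. 11.]
top [328.5 206. ] [4. 9.]
top [388. 205.] [ 4. 10.]
pred top [array([228.3, 195.8]), array([397.1, 237.3])] bot [array([215.5, 278.8]), array([384.8, 210.5])]
pred top [array([288.9, 217.8]), array([335.6, 237.8])] bot [array([271.5, 301.3]), array([331.7, 210.9])]
```

carry_out(steps=[0, -0.003, 0.005, 0, 0, 0, 0.05, 0, -0.0045, 0.0078, 0, 0, 0, 0.05, 0, -0.0055, 0.0095, 0, 0, 0, 0.05, 0, -0.0055, 0.0095, 0, 0, 0, 0.05])

```text
time_s: 17.4
eef_pos: [0.4815, -0.0159, 0.218]
eef_rot: [0.184, 0.683, 0.682, 0.185]
wrist_force: [0.3, 0.1, -4.5]
opening: 0.153
grasp_force: 60.3
```

carry_out(steps=[0, -0.0005, 0.0009, 0, 0, 0, 0.05, 0, -0.001, 0.0017, 0, 0, 0, 0.05, 0, -0.0015, 0.0026, 0, 0, 0, 0.05, 0, -0.0015, 0.0026, 0, 0, 0, 0.05])

```text
time_s: 17.8
eef_pos: [0.4828, -0.0164, 0.2172]
eef_rot: [0.186, 0.682, 0.682, 0.186]
wrist_force: [-6.5, -1.8, 8.9]
opening: 0.159
grasp_force: 62.4
```

Contact at the predicted height (bottom z≈0.015). I'll lean it back onto the bar, pivoting about the bottom edge.

carry_out(steps=[0, -0.001, -0.001, -0.005, 0, 0, 0.05, 0, -0.0025, -0.001, -0.01, 0, 0, 0.05, 0, -0.004, -0.001, -0.017, 0, 0, 0.05, 0, -0.004, -0.001, -0.017, 0, 0, 0.05])

```text
time_s: 18.2
eef_pos: [0.4787, -0.0161, 0.2153]
eef_rot: [0.191, 0.681, 0.68, 0.192]
wrist_force: [8.4, 1.6, -0.2]
opening: 0.156
grasp_force: 60.2
```

```bash
python3 chk.py s10
```

```text
[ 0.4788 -0.0161  0.2154] 18.3 0.152 [6.9 0.7 0.6] tilt 0.5488792295760494 yaw -0.0005029364224732463 roll 0.0009366615552944269
tool-predicted bottom centre [ 0.6009 -0.016   0.0157]
scene [269.4 311. ] [17.7 11.4]
scene [208.7 286.2] [17.8 11.3]
scene [287.8 221.9] [13.4  8.9]
scene [214.4 205.3] [13.4  5.8]
scene [228.3 199.4] [14.2  9.2]
scene [289.2 175.4] [12.5  5.1]
top [396. 240.] [ 6. 10.]
top [336.5 240.5] [ 7. 11.]
top [328.5 206. ] [4. 9.]
top [388.  205.5] [ 5. 10.]
pred top [array([229.8, 199.4]), array([396.2, 239.8])] bot [array([216.1, 282. ]), array([384.2, 211.5])]
pred top [array([289.7, 221.3]), array([335.4, 240.2])] bot [array([271.6, 304.4]), array([331.6, 211.9])]
```

It leans on the bar (+8 N in x, weight off the wrist). Releasing.

carry_out(steps=[0, 0, 0, 0, 0, 0, 0.2, 0, 0, 0, 0, 0, 0, 0.25, 0, 0, 0, 0, 0, 0, 0.35, 0, 0, 0, 0, 0, 0, 0.4, 0, 0, 0, 0, 0, 0, 0.4])

```text
time_s: 18.8
eef_pos: [0.4772, -0.0156, 0.2136]
eef_rot: [0.189, 0.681, 0.681, 0.191]
wrist_force: [-0.1, 0.7, -0.2]
opening: 0.399
grasp_force: 0.0
```

```bash
python3 chk.py s11
```

```text
[ 0.4773 -0.0157  0.2138] 18.9 0.398 [-0.3  0.  -0. ] tilt 0.544011663293898 yaw 8.330286168257983e-05 roll 0.002256271831585832
tool-predicted bottom centre [ 0.5984 -0.0152  0.0136]
scene [269.4 310.9] [17.8 11.3]
scene [208.7 286.3] [17.8 11.1]
scene [287.2 221.7] [13.6  8.9]
scene [214.4 205.3] [13.4  5.8]
scene [228.1 199.9] [14.5  9.2]
scene [289.4 175.6] [12.   5.1]
top [336.5 240.5] [ 7. 11.]
top [396.5 239.5] [ 7. 11.]
top [328.5 205.5] [3. 9.]
top [388. 205.] [ 4. 10.]
pred top [array([230.5, 199.4]), array([395.8, 240.7])] bot [array([217.2, 281.7]), array([383.7, 212.7])]
pred top [array([290.3, 221.2]), array([335.1, 241.1])] bot [array([272.6, 304.1]), array([331.2, 213.1])]
```

The tablet didn't move on release. I'll withdraw along the slope and check.

carry_out(steps=[0, 0, -0.01, 0, 0, 0, 0.4, 0, 0, -0.03, 0, 0, 0, 0.4, 0, 0, -0.07, 0, 0, 0, 0.4, 0, 0, -0.11, 0, 0, 0, 0.4, 0, 0, -0.15, 0, 0, 0, 0.4, 0, 0, -0.15, 0, 0, 0, 0.4])

```text
time_s: 19.5
eef_pos: [0.4001, -0.0167, 0.3485]
eef_rot: [0.195, 0.68, 0.68, 0.192]
wrist_force: [0.8, -0.0, 0.5]
opening: 0.399
grasp_force: 0.0
```

```bash
python3 - <<'E'
from h import *
S=ctrl.camera("scene");T=ctrl.camera("top")
cv2.imwrite("pics/fin.png",np.hstack([cv2.resize(S[150:350,60:360],(480,320),interpolation=2),T[100:420,280:560]])[:,:,::-1])
for n,im in(("scene",S),("top",T)):
    for c in blobs(im,(8,180,150) if n=="scene" else (8,180,110),(20,255,255),8):
        r=cv2.minAreaRect(c)
        if (n=="scene" and 200<r[0][0]<295 and 190<r[0][1]<330) or (n=="top" and 320<r[0][0]<410 and 190<r[0][1]<260): print(n,np.round(r[0],1))
# expected for a tablet exactly in the seat, tilt .535
t=.535;b=np.array([.600,-.0165,.015]);z=np.array([-np.sin(t),0,np.cos(t)])
for s in(1,-1): print("seat: top patch",[np.round(proj(n,b+.195*z+[0,s*.064,0]),1) for n in("scene","top")])
E
```

```text
scene [269.4 310.9]
scene [208.7 286.3]
scene [287.2 221.9]
scene [214.4 205.3]
scene [227.9 199.8]
top [336.5 240.5]
top [396.5 239.5]
top [328.5 205.5]
top [388.  205.5]
seat: top patch [array([289.2, 221.6]), array([335.6, 239.5])]
seat: top patch [array([229.2, 199.6]), array([396.4, 239. ])]
```

View pics/fin.png

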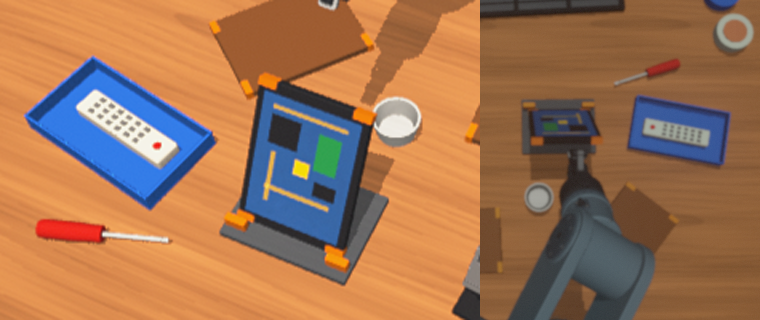

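The tablet stands behind both lips, square and leaning on the prop. Its top patches are at scene (228,200) and (287,222), within 2 px of the seat prediction. The remote is in the tray, the tin and driver haven't moved, and the arm is clear. Handing in.

```bash
python3 -c "
from bench import ctrl
print(ctrl.hand_in())"
```

```text
the job is handed in; nothing more can be done
None
```

The job is handed in, but no verdict came back: the remote lies in the blue tray, the prop is open on its stop, and the tablet stands behind both lips, centred and square, leaning on the prop, after about 20 s of the 72 s allowed.

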